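# Set the address switches of the ticket printer

### The job

Give the order-ticket printer its new address: slide the dust hood on its top fully back, and set the six small switches under it, counted from the left as seen from the printer's front (the ticket-slot side), to on, off, on, on, off, off, where on is towards the printer's back. Only when all six are right, slide the hood fully shut over them again, and leave the other things on the table where they stand.

Things in the scene. Friction and masses are not known exactly. Their poses are not given: they have to be found in the camera images.
- printer: Dark grey order-ticket printer, fixed to the table, a box 210 (its x) by 150 (its y) by 95 mm tall. Origin: centre of its underside; x points from its front (ticket slot, on the robot's side) to its back, y to the left as seen from the front, z up. It stands left or right of the robot's midline, the flat kitchen scale on the other side. Switch bank and hood are on its top.
- bank (a point): Middle of the switch row, on the face of the black bank plate, 98 mm above the table, at printer x = -35, y = 0 mm. Axes as the printer's. Six small white switch tabs stand side by side along y at y = +45, +27, +9, -9, -27, -45 mm (switch 1 to 6). A white dot marks switch 1's end, a thin white line runs along the ON side (back). The plate is 3 mm thick and reaches 40 mm to the front, 45 mm to the back.
- hood (a joint): Slide of the dark grey hood over the switches, in m: 0 fully shut, 0.075 fully open (pushed straight to the printer's back); may start up to 10 mm ajar. About 1.2 N of friction; stays where left. The hood is 42 mm (x) by 132 mm (y), its flat top 114 mm above the table. Its middle is at the bank's middle when shut; fully open it leaves free the plate and up to 54 mm behind the bank's middle.
- hood_rib (a point): Middle of the upper edge of the push rib on the hood, moves with it; 128 mm above the table. The rib stands crosswise on the middle of the hood: 6 mm along the printer's x, 44 mm along y, rising 14 mm from the hood's flat top. Push its front face to open the hood, its back face to shut it.
- switch1 (a joint): Slide of switch 1 (counted from the left seen from the printer's front) in m: 0 off (5 mm in front of the bank's middle), 0.010 on (5 mm behind it). The tab is 5 x 5 mm and stands 10 mm above the plate; it snaps to the nearer end past its middle, with up to about 1.4 N. Room to the next tab: 13 mm.
- switch1_tip (a point): Middle of the top of the tab of switch 1, 108 mm above the table; moves with it.
- switch2 (a joint): Slide of switch 2 (counted from the left seen from the printer's front) in m: 0 off (5 mm in front of the bank's middle), 0.010 on (5 mm behind it). The tab is 5 x 5 mm and stands 10 mm above the plate; it snaps to the nearer end past its middle, with up to about 1.4 N. Room to the next tab: 13 mm.
- switch2_tip (a point): Middle of the top of the tab of switch 2, 108 mm above the table; moves with it.
- switch3 (a joint): Slide of switch 3 (counted from the left seen from the printer's front) in m: 0 off (5 mm in front of the bank's middle), 0.010 on (5 mm behind it). The tab is 5 x 5 mm and stands 10 mm above the plate; it snaps to the nearer end past its middle, with up to about 1.4 N. Room to the next tab: 13 mm.
- switch3_tip (a point): Middle of the top of the tab of switch 3, 108 mm above the table; moves with it.
- switch4 (a joint): Slide of switch 4 (counted from the left seen from the printer's front) in m: 0 off (5 mm in front of the bank's middle), 0.010 on (5 mm behind it). The tab is 5 x 5 mm and stands 10 mm above the plate; it snaps to the nearer end past its middle, with up to about 1.4 N. Room to the next tab: 13 mm.
- switch4_tip (a point): Middle of the top of the tab of switch 4, 108 mm above the table; moves with it.
- switch5 (a joint): Slide of switch 5 (counted from the left seen from the printer's front) in m: 0 off (5 mm in front of the bank's middle), 0.010 on (5 mm behind it). The tab is 5 x 5 mm and stands 10 mm above the plate; it snaps to the nearer end past its middle, with up to about 1.4 N. Room to the next tab: 13 mm.
- switch5_tip (a point): Middle of the top of the tab of switch 5, 108 mm above the table; moves with it.
- switch6 (a joint): Slide of switch 6 (counted from the left seen from the printer's front) in m: 0 off (5 mm in front of the bank's middle), 0.010 on (5 mm behind it). The tab is 5 x 5 mm and stands 10 mm above the plate; it snaps to the nearer end past its middle, with up to about 1.4 N. Room to the next tab: 13 mm.
- switch6_tip (a point): Middle of the top of the tab of switch 6, 108 mm above the table; moves with it.
- mixing_cup: Bystander, not to be disturbed: steel mixing cup, 84 mm across the rim, 90 mm tall, standing on the flat kitchen scale (190 x 170 x 36 mm); origin at the centre of its underside.
- paper_roll: Bystander, not to be disturbed: spare roll of ticket paper standing on end on the table in front of the printer, 56 mm across, 58 mm tall; origin at the centre of its underside.
- bar_spoon: Bystander, not to be disturbed: steel spoon, 170 mm long, lying on the table; origin under its middle.
- jug: Bystander, not to be disturbed: white plastic jug with a handle, 110 mm across, 140 mm tall, at the back of the table; origin at the centre of its underside.
- syrup: Bystander, not to be disturbed: amber bottle, 64 mm across, 170 mm tall, at the back of the table; origin at the centre of its underside.
- jigger: Bystander, not to be disturbed: steel double measure, 44 mm across, 75 mm tall, between the printer and the scale; origin at the centre of its underside.
- lid_stack: Bystander, not to be disturbed: stack of white cup lids, 94 mm across, 60 mm tall, at the back of the table; origin at the centre of its underside.

How it is judged:
On the way, in this order (a step that is already met when the one before it is completed fails the run):
1. the hood is slid fully back (at least 70 of its 75 mm) (value of joint hood above 0.07 m), for 0.1 s.
2. with the hood still off the switches (at least 60 mm open), all six switches stand on, off, on, on, off, off (value of joint hood above 0.06 m and value of joint each of switch1, switch3, switch4 above 0.0075 m and value of joint each of switch2, switch5, switch6 below 0.0025 m), for 0.2 s.
At the end, for the whole second after the job is handed in: The hood is shut to within 5 mm, and switches 1 to 6 stand on, off, on, on, off, off, each within 2.5 mm of its end (value of joint hood below 0.005 m and value of joint each of switch1, switch3, switch4 above 0.0075 m and value of joint each of switch2, switch5, switch6 below 0.0025 m); the robot touches nothing.
It fails at once if a bystander is moved by more than 30 mm (distance of any of mixing_cup, paper_roll, bar_spoon, jug, syrup, jigger, lid_stack from where it was at the start of the episode above 0.03 m).
It also fails if it takes over 58 s, if anything falls off the work surface, if the arm or the gripper's body presses on something with over 40 N, if the wrist force passes 120 N, or if a joint passes its speed limit or range.

### The arm

A 6-joint arm with a two-finger parallel gripper is mounted at the origin on the work surface. World frame = base frame: x ahead of the robot, y to its left, z up, the work surface at z = 0. Lengths are in m, angles in rad, forces in N, time in s.
With the tool pointing down it reaches from about 0.35 to 0.975 m from the base axis. Payload 4.9 kg.
Tool frame: the origin (TCP) lies at the very end of the fingers, on their centre line; the grasp point (between the pads) lies 19 mm behind it; z points along the fingers, y is the direction in which the jaws open and shut (so a half turn about z gives the same grasp; the last joint's range is limited). The gripper opens to 85 mm and grips with 20 to 120 N. Pads are 22 mm wide; open, the fingers measure 114 mm over their backs; the gripper's body (76 mm by 85 mm) begins 54 mm behind the grasp point. The pads swing forward as they close: fully open they stand 13 mm farther back than shut.
Start: joints at [1.21, 0.053, 1.613, -0, 1.476, -0.119], TCP at [0.15, 0.607, 0.231] pointing down, gripper open.
Joint ranges: [-3.01, 3.01], [-1.01, 2.22], [0.06, 2.58], [-1.02, 4.17], [0.09, 2.62], [-3.14, 3.14]. Speed limits (rad/s): [2.57, 2.57, 3.14, 3.14, 3.14, 3.14].

### API

Orientations are given as a unit quaternion [w, x, y, z].
In Python, from plant import monitor, eyes, manip gives the robot as it stands.
- The arm moves only by the tool step_arm, never from a script. Its argument "motion" is a list of rows, each a list of 7 numbers: the shift along the world's x, y, z scaled (see below), then the turn, a rotation vector about the world's x, y, z scaled (see below), then the closure in counts, from 0 (fully open) to 255 (shut). In form: [[x, y, z, ax, ay, az, grip], ...]. A call has 1 to 10 rows; each row is the pose to reach, as a shift and turn from the pose commanded when the call began; what a row does not reach only later rows make up. The controller multiplies each number of a shift by 0.5 m and each number of a turn by 1.5 rad. A row lasts 1/10 s, in which the tool goes at most 50 mm and 8.59 degrees, less where a joint would pass 70% of its speed; a pose out of reach is approached as far as the arm can. A call with a number of a shift or a turn outside -1 to 1 is refused whole. A call with a gripper value outside its range is refused whole. The fingers move at their own pace and stop on an object; the grip force is fixed at half the most. Time passes only in rows, so rows that repeat a pose let the fingers close. It gives the time, the measured TCP pose, the force and the opening at its end, in the units of the state.
- monitor.state(): the state, without advancing time (a new reading comes with each control period).
- eyes.grab_frame(name): name is "scene" or "side" or "wrist"; returns a dict with "pixels" (400x640x3 uint8, red, green, blue), "mtx" (3x3 intrinsics, pixels), "rvec" (rotation vector, rad) and "tvec" (3), from world to camera coordinates, as OpenCV has them; the wrist camera has in their place "hand_eye" (4x4, takes a point from camera to tool coordinates, whose origin is the TCP and whose axes are the flange's). Camera axes: x right, y down, z forward; pixel columns grow to the right and rows downward; lengths in m; the calibration is good to about 2 mm. A picture is of the moment at which its call begins: read the wrist's pose just before it. There is no depth.
- manip.job_done(): hands the job in, once; it reports no verdict.
Trained networks look in the newest picture that a camera, given by its name, has taken for a name from the list of things; names that differ only in an ending like _2 or _b are one class to them, and where a whole thing is asked for, a point or a joint stands for the part that bears it (a point fixed in the world has none). Each returns a list of dicts, best first, with "p" (0 to 1); they miss things now and then, are a little off and sometimes report something else, mostly with a low value. They report only what shows in the picture. A call takes as long as a camera call.
- eyes.look_for(name, camera): "box" ([centre column, centre row, width, height] in pixels, round what is visible of it).
- eyes.pinpoint(name, camera): "uv" ([column, row] in pixels: a listed point, or the origin of a listed thing).
The state is a dict: "time": time; "joint_pos": joint angles; "joint_vel": joint speeds; "joint_efforts": joint torques, N m; "tool_pos": TCP position; "tool_rot": TCP orientation; "contact_force": force on the tool from outside, world axes, zero at the start; "ft_torque": the same for the moment, N m; "gripper_width": opening from 0.0 (shut) to 1.0 (fully open).
Only numpy, scipy, OpenCV 4.12 (cv2) and the standard library are available. Lean on these libraries where they do the work, as an engineer would, in place of code of your own. Each camera call takes 0.05 s, during which the arm holds its last target.

## Working session

There is one attempt and no reset: what is moved stays moved. The work goes in short steps, Python scripts to look and compute and a tool call to move; the robot and the scene stay as the last step left them, time stands still between calls to the robot, and variables do not carry over. Pictures are saved under pics/ and viewed, and the job is handed in when it is done.

Besides the shell and the picture viewer there is one more tool, called after ">>>" as name(argument=value, ...) on one line, values as JSON. step_arm: Moves the arm, as the interface text tells. Its arguments: {"type":"object","properties":{"motion":{"type":"array","items":{"type":"array","items":{"type":"number"}}}},"required":["motion"]}

```bash
mkdir -p pics; ls; python3 - <<'E'
from plant import monitor, eyes, manip
import cv2
print(monitor.state())
for c in ["scene","side","wrist"]:
    f=eyes.grab_frame(c); cv2.imwrite(f"pics/{c}0.png",f["pixels"][:,:,::-1])
    print(c,{k:v for k,v in f.items() if k!="pixels"})
    for n in ["printer","bank","hood_rib","paper_roll","jigger","mixing_cup","switch1_tip","switch6_tip"]:
        r=eyes.pinpoint(n,c); print(n,[(x["uv"],round(x["p"],2)) for x in r[:2]])
E
```

```text
pics
{'time': 0.0, 'joint_pos': array([ 1.20997796e+00,  5.33359031e-02,  1.61427980e+00,  1.82995388e-05,
        1.47599665e+00, -1.18950554e-01]), 'joint_vel': array([ 0.00017285,  0.00045731,  0.00048484,  0.00046018,  0.00078065,
       -0.00027672]), 'joint_efforts': array([ 2.21860764e-04, -3.93675935e+01, -3.70178747e+01, -1.08047643e-04,
        6.79081189e-03,  2.54672085e-05]), 'tool_pos': array([0.14944367, 0.60623669, 0.23008449]), 'tool_rot': array([-2.48778444e-04,  1.20640151e-01,  9.92695791e-01, -9.78772620e-04]), 'contact_force': array([-1.31525333, -0.64886523,  0.69575583]), 'ft_torque': array([-0.00574913,  0.00919507, -0.05171347]), 'gripper_width': 1.0005834158924067}
scene {'mtx': array([[458.02925844,   0.        , 323.06978335],
       [  0.        , 458.02925844, 208.51433456],
       [  0.        ,   0.        ,   1.        ]]), 'rvec': array([ 2.2722105 ,  1.21811986, -0.38510212]), 'tvec': array([-0.29778273, -0.34138548,  1.43729812])}
printer [([257.1, 267.6], 0.55)]
bank [([242.1, 233.3], 0.95)]
hood_rib [([239.7, 229.2], 0.97)]
paper_roll [([204.8, 
[... 586 characters left out ...]
5.6], 0.69)]
mixing_cup [([289.5, 265.6], 0.98)]
switch1_tip []
switch6_tip []
wrist {'mtx': array([[299.83619306,   0.        , 316.47124964],
       [  0.        , 299.83619306, 198.25474773],
       [  0.        ,   0.        ,   1.        ]]), 'hand_eye': array([[ 6.13349786e-04, -9.56483584e-01, -2.91785497e-01,
         7.51714037e-02],
       [ 9.99999804e-01,  5.49306338e-04,  3.01410358e-04,
        -2.35284900e-03],
       [-1.28014437e-04, -2.91785625e-01,  9.56483734e-01,
        -1.42902768e-01],
       [ 0.00000000e+00,  0.00000000e+00,  0.00000000e+00,
         1.00000000e+00]])}
printer []
bank []
hood_rib []
paper_roll []
jigger []
mixing_cup []
switch1_tip []
switch6_tip []
```

View pics/scene0.png

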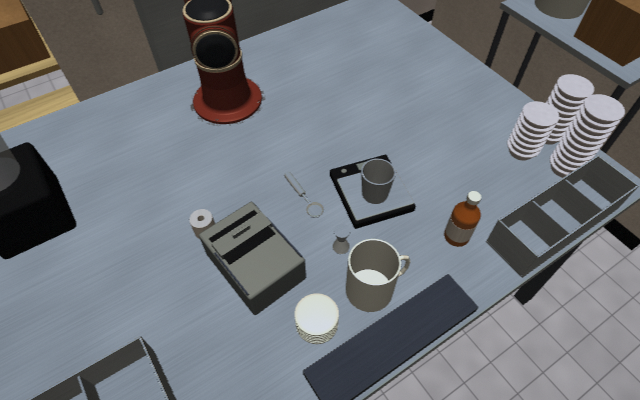

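View pics/side0.png

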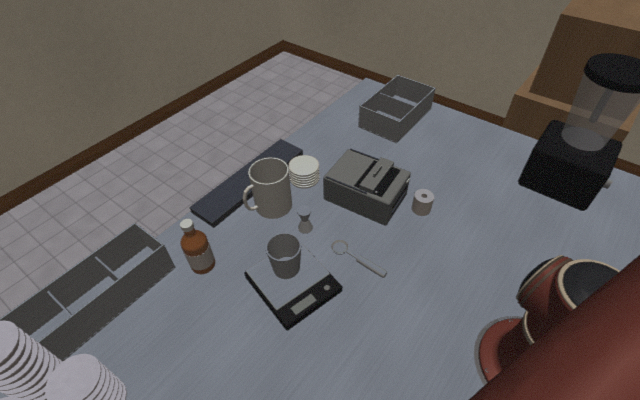

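```bash
cat > h.py <<'E'
from plant import monitor, eyes, manip
import cv2, numpy as np
from scipy.spatial.transform import Rotation as R
def cam(name):
    """returns frame, K, Rwc (cam->world), C"""
    s=monitor.state(); f=eyes.grab_frame(name); K=f["mtx"]
    if name=="wrist":
        q=s["tool_rot"]; Rt=R.from_quat([q[1],q[2],q[3],q[0]]).as_matrix(); H=f["hand_eye"]
        return f,K,Rt@H[:3,:3],Rt@H[:3,3]+s["tool_pos"]
    Rm=cv2.Rodrigues(f["rvec"])[0]
    return f,K,Rm.T,-Rm.T@f["tvec"]
def atz(uv,z,K,Rw,C):
    d=Rw@np.linalg.solve(K,[uv[0],uv[1],1]); return C+d*(z-C[2])/d[2]
def proj(P,K,Rw,C):
    p=K@(Rw.T@(np.asarray(P)-C)); return p[:2]/p[2]
def save(f,n): cv2.imwrite("pics/"+n,f["pixels"][:,:,::-1])
E
python3 - <<'E'
from h import *
for c in ["scene","side"]:
    f,K,Rw,C=cam(c)
    for n,z in dict(printer=0,bank=.098,hood_rib=.128,paper_roll=0,jigger=0,mixing_cup=.036).items():
        r=eyes.pinpoint(n,c); print(c,n,[(np.round(atz(x["uv"],z,K,Rw,C),3),round(x["p"],2)) for x in r[:2]])
E
```

```text
scene printer [(array([ 0.567, -0.218, -0.   ]), 0.82)]
scene bank [(array([ 0.527, -0.216,  0.098]), 0.79)]
scene hood_rib [(array([ 0.528, -0.214,  0.128]), 0.61)]
scene paper_roll [(array([ 0.405, -0.274,  0.   ]), 0.83)]
scene jigger [(array([ 0.629, -0.014,  0.   ]), 0.76)]
scene mixing_cup [(array([0.56 , 0.153, 0.036]), 0.57), (array([ 0.472, -0.02 ,  0.036]), 0.34)]
side printer [(array([ 0.571, -0.217,  0.   ]), 0.66)]
side bank [(array([ 0.527, -0.211,  0.098]), 0.9)]
side hood_rib [(array([ 0.531, -0.208,  0.128]), 0.85), (array([0.681, 0.293, 0.128]), 0.73)]
side paper_roll [(array([ 0.402, -0.263,  0.   ]), 0.69)]
side jigger [(array([ 0.644, -0.008,  0.   ]), 0.74)]
side mixing_cup [(array([0.627, 0.01 , 0.036]), 0.63), (array([0.566, 0.143, 0.036]), 0.58)]
```

The scene view shows the printer at about (255,255) with the hood and dark bank at (240,232), the paper roll in front at (203,220), and the jigger at (341,242). The side view agrees with this. Next I move the wrist camera over the bank.

>>> step_arm(motion=[[0.5,-0.8,0.08,0,0,0.16,0],[0.5,-0.8,0.08,0,0,0.16,0],[0.5,-0.8,0.08,0,0,0.16,0],[0.5,-0.8,0.08,0,0,0.16,0],[0.5,-0.8,0.08,0,0,0.16,0],[0.5,-0.8,0.08,0,0,0.16,0],[0.5,-0.8,0.08,0,0,0.16,0],[0.5,-0.8,0.08,0,0,0.16,0],[0.5,-0.8,0.08,0,0,0.16,0],[0.5,-0.8,0.08,0,0,0.16,0]])

```text
time: 3.05
tool_pos: [0.4012, 0.2039, 0.2721]
tool_rot: [0.001, 0.003, 1.0, -0.0]
contact_force: [-0.9, 1.4, -0.2]
gripper_width: 1.0
```

>>> step_arm(motion=[[0.14,-0.83,0,0,0,0,0],[0.14,-0.83,0,0,0,0,0],[0.14,-0.83,0,0,0,0,0],[0.14,-0.83,0,0,0,0,0],[0.14,-0.83,0,0,0,0,0],[0.14,-0.83,0,0,0,0,0],[0.14,-0.83,0,0,0,0,0],[0.14,-0.83,0,0,0,0,0],[0.14,-0.83,0,0,0,0,0],[0.14,-0.83,0,0,0,0,0]])

```text
time: 4.05
tool_pos: [0.4695, -0.2108, 0.271]
tool_rot: [-0.0, 0.003, 1.0, 0.0]
contact_force: [0.7, -0.0, -0.7]
gripper_width: 0.998
```

```bash
python3 - <<'E'
from h import *
f,K,Rw,C=cam("wrist"); save(f,"w1.png"); s=monitor.state(); print(s["time"],s["tool_pos"],s["tool_rot"],s["joint_pos"])
for n,z in dict(printer=0,bank=.098,hood_rib=.128,paper_roll=0).items():
    r=eyes.pinpoint(n,"wrist"); print(n,[(x["uv"],np.round(atz(x["uv"],z,K,Rw,C),4),round(x["p"],2)) for x in r[:2]])
E
```

```text
4.1 [ 0.46944532 -0.20906604  0.2710373 ] [-3.28603790e-04  2.07633921e-03  9.99997700e-01  4.24705865e-04] [-5.64074372e-01 -2.36994312e-01  1.81803705e+00  3.68569724e-04
  1.56155868e+00 -2.13072161e+00]
printer [([319.1, 224.4], array([ 0.5604, -0.2094,  0.    ]), 0.89)]
bank [([316.3, 227.8], array([ 0.5251, -0.2133,  0.098 ]), 0.58), ([271.6, 112.9], array([ 0.3994, -0.2579,  0.098 ]), 0.51)]
hood_rib [([313.2, 243.5], array([ 0.5303, -0.2165,  0.128 ]), 0.75)]
paper_roll [([273.5, 117.3], array([ 0.4067, -0.2697,  0.    ]), 0.8), ([315.4, 243.9], array([ 0.5921, -0.215 ,  0.    ]), 0.26)]
```

View pics/w1.png

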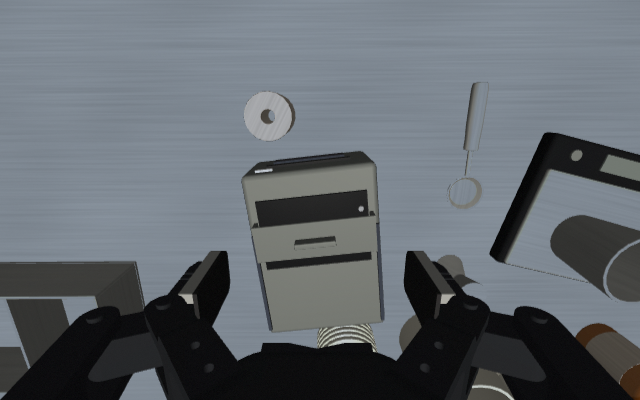

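The wrist view shows the printer upright with its front at the top. The hood spans about (252..376, 212..262), the rib is at (316,243), and the black plate with its white dot at (361,208) is in front of it. The yaw is a few degrees, so I'll measure it.

```bash
python3 - <<'E'
from h import *
f,K,Rw,C=cam("wrist"); im=f["pixels"][140:345,225:400]
cv2.imwrite("pics/w1z.png",cv2.resize(im,None,fx=2.9,fy=2.9,interpolation=cv2.INTER_CUBIC)[:,:,::-1])
E
```

```text
(no output)
```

View pics/w1z.png

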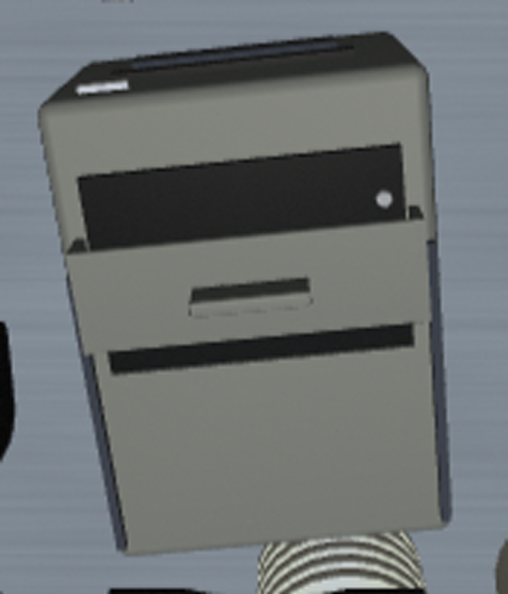

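```bash
python3 - <<'E'
from h import *
f,K,Rw,C=cam("wrist")
g=lambda u,v,z: atz((u/2.9+225,v/2.9+140),z,K,Rw,C)
pf=[g(79,178,.098),g(402,144,.098)]; pb=[g(111,374,.098),g(413,346,.098)]
hf=[g(67,253,.114),g(426,219,.114)]; hb=[g(84,354,.114),g(429,320,.114)]
tb=[g(124,552,.095),g(450,523,.095)]
for n,p in dict(pf=pf,pb=pb,hf=hf,hb=hb,tb=tb).items():
    d=p[1]-p[0]; print(n,np.round(p[0],4),np.round(p[1],4),"yaw",np.degrees(np.arctan2(-d[0],d[1])),np.linalg.norm(d),np.round((p[0]+p[1])/2,4))
E
```

```text
pf [ 0.4943 -0.28    0.098 ] [ 0.4807 -0.1574  0.098 ] yaw 6.294624656281415 0.12339331266344299 [ 0.4875 -0.2187  0.098 ]
pb [ 0.5786 -0.2721  0.098 ] [ 0.5657 -0.149   0.098 ] yaw 5.967191866418935 0.12384478894307607 [ 0.5721 -0.2106  0.098 ]
hf [ 0.5185 -0.2827  0.114 ] [ 0.5049 -0.1499  0.114 ] yaw 5.823335834265604 0.1335727344341447 [ 0.5117 -0.2163  0.114 ]
hb [ 0.5605 -0.2789  0.114 ] [ 0.5459 -0.1465  0.114 ] yaw 6.282887618222588 0.13327689219199296 [ 0.5532 -0.2127  0.114 ]
tb [ 0.6693 -0.2715  0.095 ] [ 0.6539 -0.1278  0.095 ] yaw 6.136932707644962 0.14454274573360865 [ 0.6616 -0.1997  0.095 ]
```

>>> step_arm(motion=[[0.056,-0.019,-0.22,0,0,-0.976,255],[0.056,-0.019,-0.22,0,0,-0.976,255],[0.056,-0.019,-0.22,0,0,-0.976,255],[0.056,-0.019,-0.22,0,0,-0.976,255],[0.056,-0.019,-0.22,0,0,-0.976,255],[0.056,-0.019,-0.22,0,0,-0.976,255],[0.056,-0.019,-0.22,0,0,-0.976,255],[0.056,-0.019,-0.22,0,0,-0.976,255],[0.056,-0.019,-0.22,0,0,-0.976,255],[0.056,-0.019,-0.22,0,0,-0.976,255]])

```text
time: 5.4
tool_pos: [0.4978, -0.2168, 0.1615]
tool_rot: [0.0, 0.67, 0.742, 0.0]
contact_force: [0.0, 0.0, -0.4]
gripper_width: 0.002
```

```bash
cat >> h.py <<'E'
B=np.array([.5273,-.2149]); YAW=np.radians(6.1)
EX=np.array([np.cos(YAW),np.sin(YAW)]); EY=np.array([-EX[1],EX[0]])
def bp(p): d=np.asarray(p)[:2]-B; return np.round([d@EX*1e3,d@EY*1e3],1)
def wp(s,t,z): return np.r_[B+(s*EX+t*EY)/1e3,z]
def rep():
    s=monitor.state(); q=s["tool_rot"]; r=R.from_quat([q[1],q[2],q[3],q[0]]).as_matrix()
    print("t",s["time"],"pos",np.round(s["tool_pos"],4),"bank s,t",bp(s["tool_pos"]),"tooly yaw",np.degrees(np.arctan2(r[1,1],r[0,1])),"tilt",np.round(r[:,2],3),"F",np.round(s["contact_force"],1),"g",s["gripper_width"])
    return s
def go(s,t,z):
    """scaled move numbers from measured pose"""
    print("move",(s,t,z),np.round((wp(s,t,z)-monitor.state()["tool_pos"])/.5,4))
E
python3 - <<'E'
from h import *
rep(); f,K,Rw,C=cam("wrist"); save(f,"w2.png"); go(-28,0,.119);go(40,0,.119)
E
```

```text
t 5.4 pos [ 0.4978 -0.2168  0.1615] bank s,t [-29.5   1.2] tooly yaw 5.791828869502769 tilt [ 0. -0. -1.] F [ 0.   0.  -0.4] g 0.0022611701958054425
move (-28, 0, 0.119) [ 0.0033 -0.002  -0.0851]
move (40, 0, 0.119) [ 0.1385  0.0124 -0.0851]
```

View pics/w2.png

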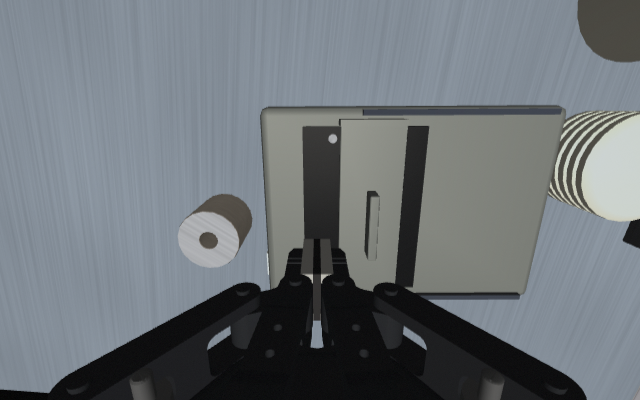

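The view now comes from the printer's left. The shut fingertips are at (317,245), just in front of the rib at (372,225), and the hood covers columns 340–408. Now I lower and push.

>>> step_arm(motion=[[0.003,-0.002,-0.085,0,0,0,255],[0.003,-0.002,-0.085,0,0,0,255],[0.035,0.001,-0.085,0,0,0,255],[0.06,0.004,-0.085,0,0,0,255],[0.085,0.007,-0.085,0,0,0,255],[0.11,0.01,-0.085,0,0,0,255],[0.14,0.013,-0.085,0,0,0,255],[0.14,0.013,-0.085,0,0,0,255]])

```text
time: 6.25
tool_pos: [0.5698, -0.2111, 0.1196]
tool_rot: [0.001, 0.669, 0.744, 0.001]
contact_force: [-0.1, 0.3, 0.8]
gripper_width: -0.002
```

```bash
python3 - <<'E'
from h import *
rep(); f,K,Rw,C=cam("wrist"); save(f,"w3.png"); go(62,0,.119)
for x in eyes.pinpoint("hood_rib","wrist")[:2]: print(x,bp(atz(x["uv"],.128,K,Rw,C)))
E
```

```text
t 6.25 pos [ 0.5698 -0.2111  0.1196] bank s,t [42.6 -0.7] tooly yaw 6.094895824912101 tilt [ 0.002 -0.001 -1.   ] F [-0.1  0.3  0.8] g -0.002239052418603743
move (62, 0, 0.119) [ 0.04    0.0057 -0.0008]
{'uv': [346.9, 257.8], 'p': 0.83} [56.4 -0.3]
```

View pics/w3.png

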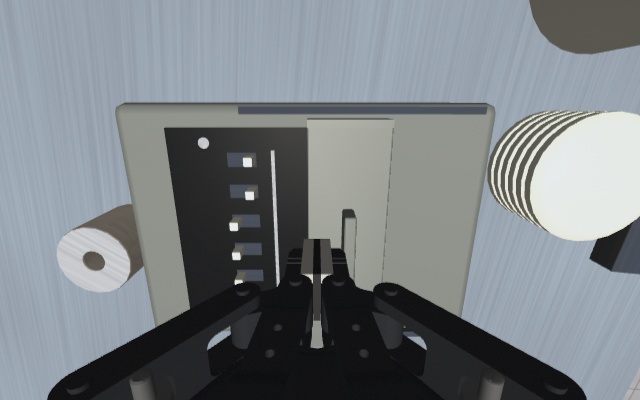

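The hood is about 57 mm back (rib at (347,225)) and the tabs are showing: 1 and 2 on (white tabs at (247,161) and (249,195)), 3, 4 and 5 off. I'll push it the rest of the way.

>>> step_arm(motion=[[0.02,0.003,0,0,0,0,255],[0.03,0.004,0,0,0,0,255],[0.036,0.005,0,0,0,0,255],[0.036,0.005,0,0,0,0,255]])

```text
time: 6.75
tool_pos: [0.5861, -0.2087, 0.1189]
tool_rot: [0.0, 0.669, 0.743, 0.0]
contact_force: [0.3, 0.0, 0.9]
gripper_width: -0.0
```

```bash
python3 - <<'E'
from h import *
rep(); f,K,Rw,C=cam("wrist"); save(f,"w4.png"); go(62,0,.119)
for x in eyes.pinpoint("hood_rib","wrist")[:2]: print(x,bp(atz(x["uv"],.128,K,Rw,C)))
E
```

```text
t 6.75 pos [ 0.5861 -0.2087  0.1189] bank s,t [59.2 -0.1] tooly yaw 6.019700573085372 tilt [ 0.001  0.    -1.   ] F [0.3 0.  0.9] g -0.00038038610687325767
move (62, 0, 0.119) [0.0059 0.0006 0.0003]
{'uv': [346.7, 260.5], 'p': 0.68} [72.8 -0.9]
```

View pics/w4.png

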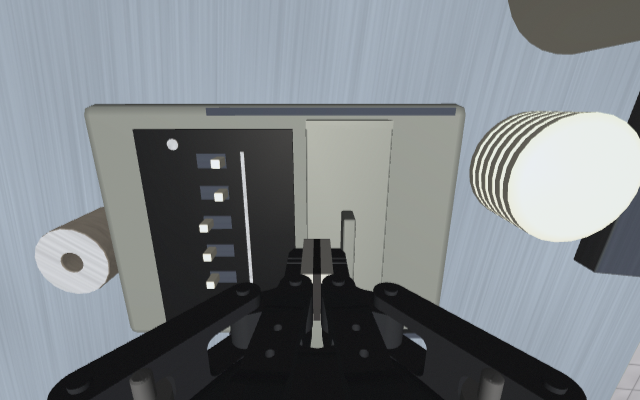

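>>> step_arm(motion=[[0.004,0.0004,0,0,0,0,255],[0.008,0.0008,0,0,0,0,255],[0.008,0.0008,0,0,0,0,255]])

```text
time: 7.15
tool_pos: [0.5883, -0.2083, 0.1187]
tool_rot: [-0.002, 0.669, 0.743, -0.001]
contact_force: [-6.5, 0.1, 3.2]
gripper_width: 0.002
```

```bash
python3 - <<'E'
from h import *
rep()
E
```

```text
t 7.15 pos [ 0.5883 -0.2083  0.1187] bank s,t [61.3  0.1] tooly yaw 6.021064750138461 tilt [-0.004  0.    -1.   ] F [-6.5  0.1  3.2] g 0.0016341938585302542
```

The force rose to 6.5 N at s = 61 mm, so the hood is at its end stop. I'll back off and view all six switches.

```bash
python3 - <<'E'
from h import *
go(50,0,.119);go(10,-65,.165)
E
```

```text
move (50, 0, 0.119) [-0.0225 -0.0025  0.0007]
move (10, -65, 0.165) [-0.0882 -0.1403  0.0927]
```

>>> step_arm(motion=[[-0.022,-0.0025,0.001,0,0,0,255],[-0.03,-0.01,0.093,0,0,0,255],[-0.088,-0.14,0.093,0,0,0,255],[-0.088,-0.14,0.093,0,0,0,255],[-0.088,-0.14,0.093,0,0,0,255]])

```text
time: 7.65
tool_pos: [0.5447, -0.2806, 0.166]
tool_rot: [0.001, 0.67, 0.742, 0.0]
contact_force: [-0.4, 0.5, -0.2]
gripper_width: 0.0
```

```bash
cat >> h.py <<'E'
def sw(fn=None):
    f,K,Rw,C=cam("wrist")
    if fn:
        im=f["pixels"][90:270,140:440]; cv2.imwrite("pics/"+fn,cv2.resize(im,None,fx=2.6,fy=2.6,interpolation=cv2.INTER_CUBIC)[:,:,::-1])
    for i in range(1,7):
        r=eyes.pinpoint(f"switch{i}_tip","wrist"); print(i,[(np.round(x["uv"]),bp(atz(x["uv"],.108,K,Rw,C)),round(x["p"],2)) for x in r[:2]])
    r=eyes.pinpoint("hood_rib","wrist"); print("rib",[(np.round(x["uv"]),bp(atz(x["uv"],.128,K,Rw,C)),round(x["p"],2)) for x in r[:2]])
    # white tabs
    g=f["pixels"].min(axis=2); m=(g>200).astype(np.uint8)
    n,l,st,ce=cv2.connectedComponentsWithStats(m)
    for a,c in zip(st[1:],ce[1:]):
        p=bp(atz(c,.108,K,Rw,C))
        if 15<a[4]<200 and abs(p[0])<20 and abs(p[1])<65: print("blob",np.round(c,1),a[4],p)
E
python3 - <<'E'
from h import *
rep(); sw("w5.png")
E
```

```text
t 7.65 pos [ 0.5447 -0.2806  0.166 ] bank s,t [ 10.3 -67.2] tooly yaw 5.818382734008253 tilt [ 0.002 -0.001 -1.   ] F [-0.4  0.5 -0.2] g 0.00034110233133384087
1 [(array([552.,  85.]), array([157.5,  17.5]), 0.59), (array([308.,  39.]), array([ 4.6, 44.2]), 0.54)]
2 [(array([309.,  72.]), array([ 4.7, 26.1]), 0.41), (array([311.,  38.]), array([ 5.9, 44.6]), 0.36)]
3 [(array([295., 102.]), array([-4.2,  7.9]), 0.64)]
4 [(array([297., 128.]), array([-3.7, -8.2]), 0.57)]
5 [(array([297., 157.]), array([ -4.1, -27. ]), 0.49)]
6 [(array([297., 181.]), array([ -4.3, -43.8]), 0.6)]
rib [(array([430., 115.]), array([75.4,  0.4]), 0.97)]
blob [309.  39.] 49 [ 4.9 44.3]
blob [309.5  70.9] 48 [ 5.  26.5]
blob [294.  101.6] 43 [-5.1  8.4]
blob [294.8 130.4] 39 [-5.  -9.5]
blob [295.5 157.5] 36 [ -5.  -27.4]
blob [296.3 183.9] 32 [ -4.9 -45.7]
```

View pics/w5.png

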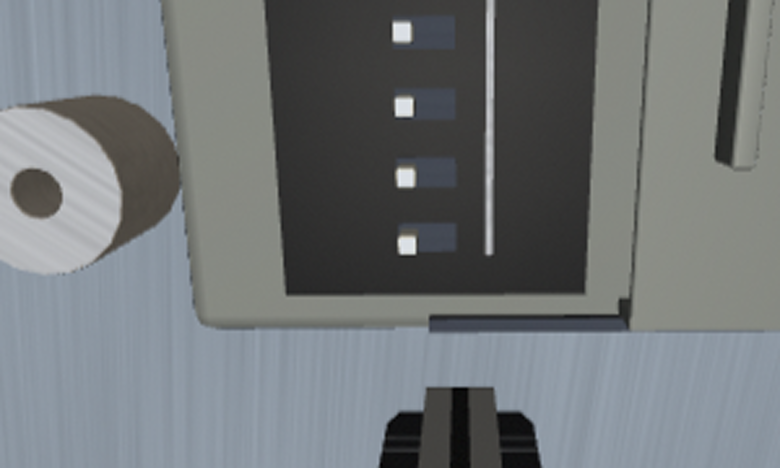

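All six are clear. By blobs, 1 and 2 are at s=+5 (on) and 3–6 at −5 (off); the rib is at 75 mm. To change: 3 and 4 to on, 2 to off. The 22 mm fingertip at t=0 spans tabs 3 and 4 and clears 2 and 5 by about 13 mm, so I'll push both at once.

```bash
python3 - <<'E'
from h import *
for a in [(-25,0,.13),(-25,0,.1028),(-17,0,.1028),(-9,0,.1028),(-25,0,.1028)]: go(*a)
E
```

```text
move (-25, 0, 0.13) [-0.087   0.1197 -0.0701]
move (-25, 0, 0.1028) [-0.087   0.1197 -0.1245]
move (-17, 0, 0.1028) [-0.0711  0.1214 -0.1245]
move (-9, 0, 0.1028) [-0.0552  0.1231 -0.1245]
move (-25, 0, 0.1028) [-0.087   0.1197 -0.1245]
```

>>> step_arm(motion=[[-0.087,0.12,-0.04,0,0,0,255],[-0.087,0.12,-0.07,0,0,0,255],[-0.087,0.12,-0.07,0,0,0,255],[-0.087,0.12,-0.07,0,0,0,255]])

```text
time: 8.45
tool_pos: [0.502, -0.2176, 0.1299]
tool_rot: [-0.0, 0.669, 0.744, -0.0]
contact_force: [1.0, -0.5, 0.2]
gripper_width: -0.001
```

```bash
python3 - <<'E'
from h import *
rep()
for a in [(-25,0,.1028),(-17,0,.1028),(-9,0,.1028)]: go(*a)
E
```

```text
t 8.45 pos [ 0.502  -0.2176  0.1299] bank s,t [-25.4  -0. ] tooly yaw 6.083443669065124 tilt [-0.  0. -1.] F [ 1.  -0.5  0.2] g -0.0007715112348186408
move (-25, 0, 0.1028) [ 0.0008  0.0001 -0.0542]
move (-17, 0, 0.1028) [ 0.0167  0.0018 -0.0542]
move (-9, 0, 0.1028) [ 0.0326  0.0035 -0.0542]
```

>>> step_arm(motion=[[0,0,-0.054,0,0,0,255],[0,0,-0.054,0,0,0,255],[0.015,0.0016,-0.054,0,0,0,255],[0.025,0.0027,-0.054,0,0,0,255],[0.034,0.0036,-0.054,0,0,0,255],[0.034,0.0036,-0.054,0,0,0,255],[0.01,0.001,-0.054,0,0,0,255],[0.01,0.001,0,0,0,0,255],[0.01,0.001,0,0,0,0,255]])

```text
time: 9.35
tool_pos: [0.5085, -0.219, 0.1338]
tool_rot: [0.003, 0.669, 0.743, 0.001]
contact_force: [-0.2, -0.0, 1.2]
gripper_width: 0.001
```

```bash
python3 - <<'E'
from h import *
rep(); sw("w6.png")
for a in [(25,27,.13),(25,27,.1028),(9,27,.1028)]: go(*a)
E
```

```text
t 9.35 pos [ 0.5085 -0.219   0.1338] bank s,t [-19.2  -2.1] tooly yaw 5.99679977258505 tilt [ 0.006 -0.003 -1.   ] F [-0.2 -0.   1.2] g 0.001129750722916636
1 [(array([362., 156.]), array([ 5.4, 43.8]), 0.44)]
2 [(array([361., 185.]), array([ 5.3, 26.6]), 0.61)]
3 [(array([360., 215.]), array([5.6, 8.3]), 0.63)]
4 [(array([356., 242.]), array([ 4.1, -9.5]), 0.42)]
5 []
6 [(array([592., 159.]), array([136.1,  42. ]), 0.42)]
rib [(array([493., 241.]), array([75.4,  0.3]), 0.71)]
blob [361.6 155.1] 58 [ 5.  44.3]
blob [360.4 185.9] 55 [ 5.1 26.3]
blob [359. 215.] 49 [5.  8.3]
blob [358.  242.5] 42 [ 5.1 -9.7]
move (25, 27, 0.13) [0.0853 0.0643 0.0013]
move (25, 27, 0.1028) [ 0.0853  0.0643 -0.0531]
move (9, 27, 0.1028) [ 0.0534  0.0609 -0.0531]
```

View pics/w6.png

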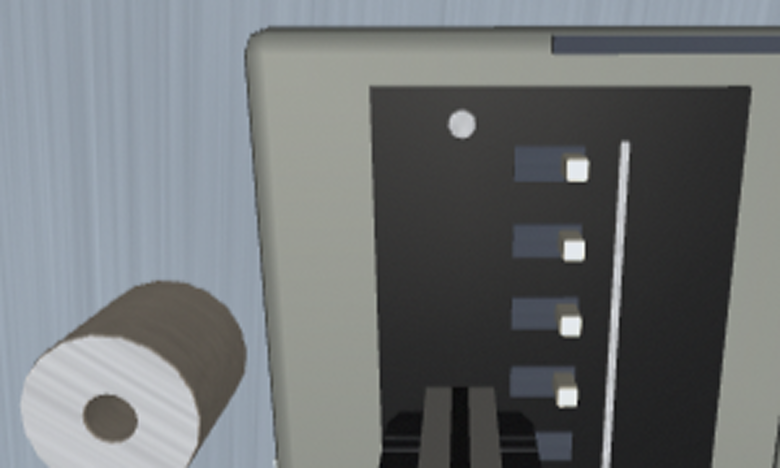

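Tabs 1–4 all read on (s≈+5). Now switch 2, approached from behind.

>>> step_arm(motion=[[0.085,0.064,0.002,0,0,0,255],[0.085,0.064,0.002,0,0,0,255],[0.085,0.064,0.002,0,0,0,255],[0.085,0.064,0.002,0,0,0,255]])

```text
time: 10.15
tool_pos: [0.5491, -0.1859, 0.1308]
tool_rot: [-0.0, 0.669, 0.743, -0.0]
contact_force: [0.3, -0.5, -0.1]
gripper_width: 0.002
```

```bash
python3 - <<'E'
from h import *
rep()
for a in [(25,27,.1028),(17,27,.1028),(9,27,.1028)]: go(*a)
E
```

```text
t 10.15 pos [ 0.5491 -0.1859  0.1308] bank s,t [24.8 26.5] tooly yaw 6.028314208087254 tilt [-0.001  0.    -1.   ] F [ 0.3 -0.5 -0.1] g 0.0016347783131401609
move (25, 27, 0.1028) [ 0.0003  0.0009 -0.056 ]
move (17, 27, 0.1028) [-0.0156 -0.0008 -0.056 ]
move (9, 27, 0.1028) [-0.0315 -0.0025 -0.056 ]
```

>>> step_arm(motion=[[0,0,-0.056,0,0,0,255],[0,0,-0.056,0,0,0,255],[-0.015,-0.0008,-0.056,0,0,0,255],[-0.025,-0.002,-0.056,0,0,0,255],[-0.033,-0.0027,-0.056,0,0,0,255],[-0.033,-0.0027,-0.056,0,0,0,255],[-0.01,0,-0.056,0,0,0,255],[-0.01,0,0.02,0,0,0,255],[-0.03,-0.18,0.07,0,0,0,255],[-0.03,-0.18,0.07,0,0,0,255]])

```text
time: 11.15
tool_pos: [0.5364, -0.2768, 0.1688]
tool_rot: [0.002, 0.668, 0.744, 0.0]
contact_force: [-0.2, -0.9, -1.1]
gripper_width: 0.001
```

>>> step_arm(motion=[[0,0,0,0,0,0,255],[0,0,0,0,0,0,255]])

```text
time: 11.35
tool_pos: [0.5354, -0.2766, 0.1669]
tool_rot: [0.0, 0.67, 0.743, 0.0]
contact_force: [-0.9, 0.1, -0.3]
gripper_width: 0.001
```

```bash
python3 - <<'E'
from h import *
rep(); sw("w7.png")
for a in [(100,0,.165),(100,0,.12),(90,0,.119),(10,0,.119)]: go(*a)
E
```

```text
t 11.35 pos [ 0.5354 -0.2766  0.1669] bank s,t [  1.5 -62.2] tooly yaw 5.935124209018506 tilt [ 0.001 -0.    -1.   ] F [-0.9  0.1 -0.3] g 0.0006819178348458391
1 [(array([327.,  49.]), array([ 6.9, 44. ]), 0.56), (array([316., 122.]), array([0., 1.]), 0.53)]
2 [(array([310.,  79.]), array([-3.5, 26.9]), 0.46), (array([318., 124.]), array([ 1.2, -0.3]), 0.43)]
3 []
4 [(array([323., 140.]), array([  4.3, -11.1]), 0.5)]
5 [(array([313., 163.]), array([ -2.3, -26.4]), 0.45)]
6 [(array([310., 189.]), array([ -4.2, -44.6]), 0.65)]
rib [(array([444., 127.]), array([75.4, -1.3]), 0.95)]
blob [324.1  48.4] 52 [ 5.  44.4]
blob [308.  80.] 49 [-5.  26.4]
blob [323.9 109.9] 46 [5.1 8.3]
blob [323.8 138.3] 40 [ 5.1 -9.7]
blob [308.9 164.9] 34 [ -5.  -27.6]
blob [309.4 190.5] 34 [ -4.8 -45.6]
move (100, 0, 0.165) [ 0.1841  0.1414 -0.0018]
move (100, 0, 0.12) [ 0.1841  0.1414 -0.0918]
move (90, 0, 0.119) [ 0.1642  0.1393 -0.0938]
move (10, 0, 0.119) [ 0.0051  0.1223 -0.0938]
```

View pics/w7.png

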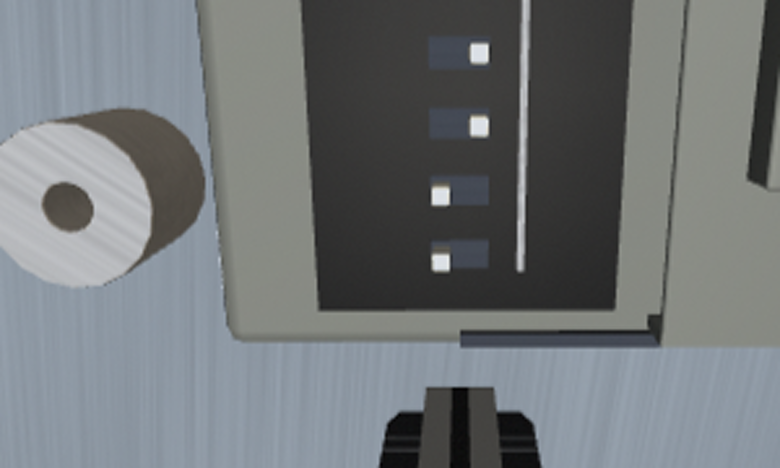

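The switches now read on, off, on, on, off, off, with every blob within 0.2 mm of ±5, and the hood is at 75 mm. Next I go behind the rib to shut it.

>>> step_arm(motion=[[0.09,0.07,0,0,0,0,255],[0.184,0.141,0,0,0,0,255],[0.184,0.141,0,0,0,0,255],[0.184,0.141,0,0,0,0,255],[0.184,0.141,-0.095,0,0,0,255],[0.184,0.141,-0.095,0,0,0,255],[0.184,0.141,-0.095,0,0,0,255]])

```text
time: 12.45
tool_pos: [0.6251, -0.2058, 0.118]
tool_rot: [-0.001, 0.669, 0.743, -0.001]
contact_force: [-0.1, -0.7, 0.1]
gripper_width: 0.002
```

```bash
python3 - <<'E'
from h import *
rep()
for a in [(90,0,.119),(20,0,.119)]: go(*a)
E
```

```text
t 12.45 pos [ 0.6251 -0.2058  0.118 ] bank s,t [98.2 -1.4] tooly yaw 5.954125676599103 tilt [-0.003  0.001 -1.   ] F [-0.1 -0.7  0.1] g 0.0017671222617666748
move (90, 0, 0.119) [-0.0166  0.001   0.002 ]
move (20, 0, 0.119) [-0.1558 -0.0139  0.002 ]
```

>>> step_arm(motion=[[-0.016,0,0.002,0,0,0,255],[-0.035,-0.001,0.002,0,0,0,255],[-0.06,-0.004,0.002,0,0,0,255],[-0.085,-0.006,0.002,0,0,0,255],[-0.11,-0.009,0.002,0,0,0,255],[-0.135,-0.012,0.002,0,0,0,255],[-0.155,-0.014,0.002,0,0,0,255],[-0.155,-0.014,0.002,0,0,0,255]])

```text
time: 13.25
tool_pos: [0.5475, -0.2122, 0.1197]
tool_rot: [-0.001, 0.669, 0.743, -0.0]
contact_force: [0.9, 0.1, -0.1]
gripper_width: 0.002
```

```bash
python3 - <<'E'
from h import *
rep()
for a in [(16,0,.119),(12,0,.119)]: go(*a)
E
```

```text
t 13.25 pos [ 0.5475 -0.2122  0.1197] bank s,t [20.4  0.5] tooly yaw 5.967549625966909 tilt [-0.001  0.001 -1.   ] F [ 0.9  0.1 -0.1] g 0.0022431726959326035
move (16, 0, 0.119) [-0.0086 -0.0019 -0.0014]
move (12, 0, 0.119) [-0.0166 -0.0028 -0.0014]
```

>>> step_arm(motion=[[-0.006,-0.0008,0,0,0,0,255],[-0.011,-0.0013,0,0,0,0,255],[-0.016,-0.002,0,0,0,0,255],[-0.016,-0.002,0,0,0,0,255]])

```text
time: 13.65
tool_pos: [0.5433, -0.2127, 0.1199]
tool_rot: [0.002, 0.669, 0.743, 0.002]
contact_force: [8.5, 2.5, -2.7]
gripper_width: -0.0
```

```bash
python3 - <<'E'
from h import *
rep()
E
```

```text
t 13.65 pos [ 0.5433 -0.2127  0.1199] bank s,t [16.1  0.5] tooly yaw 6.016584533039989 tilt [ 0.006  0.001 -1.   ] F [ 8.5  2.5 -2.7] g -0.0003448348315634028
```

The force is 8.5 N at s=16. Taken with the opening stop, that fits 75 mm of full travel. I'll back off, lift and check.

>>> step_arm(motion=[[0.03,0.003,0,0,0,0,255],[0.03,0.003,0,0,0,0,255],[0.03,0.003,0.1,0,0,0,255],[0.02,-0.14,0.14,0,0,0,255],[0.02,-0.14,0.14,0,0,0,255],[0.02,-0.14,0.14,0,0,0,255],[0.02,-0.14,0.14,0,0,0,255]])

```text
time: 14.35
tool_pos: [0.5504, -0.2832, 0.189]
tool_rot: [-0.001, 0.669, 0.743, -0.0]
contact_force: [0.2, 0.2, -0.6]
gripper_width: 0.004
```

```bash
python3 - <<'E'
from h import *
rep(); f,K,Rw,C=cam("wrist"); save(f,"w8.png")
for x in eyes.pinpoint("hood_rib","wrist")[:2]: print(x,bp(atz(x["uv"],.128,K,Rw,C)))
for s in (-21,21):
  for o in (0,5): print(s,o,[np.round(proj(wp(s+o,t,.114),K,Rw,C)) for t in(-60,60)])
f,K,Rw,C=cam("scene"); save(f,"s8.png")
for n,z in dict(paper_roll=0,jigger=0,mixing_cup=.036).items():
    r=eyes.pinpoint(n,"scene"); print(n,[(np.round(atz(x["uv"],z,K,Rw,C),3),round(x["p"],2)) for x in r[:2]])
E
```

```text
t 14.35 pos [ 0.5504 -0.2832  0.189 ] bank s,t [ 15.7 -70.4] tooly yaw 5.967026078183283 tilt [-0.002  0.001 -1.   ] F [ 0.2  0.2 -0.6] g 0.0038153872308140145
{'uv': [295.1, 112.5], 'p': 0.96} [ 0.3 -1.3]
-21 0 [array([270., 193.]), array([261.,  12.])]
-21 5 [array([277., 193.]), array([269.,  12.])]
21 0 [array([325., 193.]), array([327.,  12.])]
21 5 [array([332., 193.]), array([335.,  12.])]
paper_roll [(array([ 0.407, -0.265,  0.   ]), 0.48), (array([ 0.443, -0.195,  0.   ]), 0.19)]
jigger [(array([ 0.631, -0.011,  0.   ]), 0.87), (array([ 0.564, -0.218,  0.   ]), 0.51)]
mixing_cup [(array([0.567, 0.141, 0.036]), 0.75)]
```

View pics/w8.png

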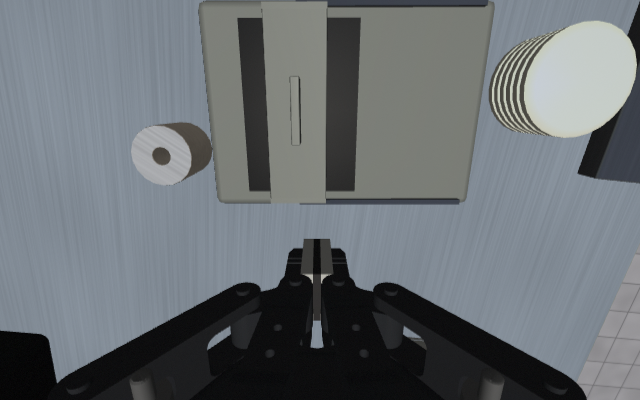

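View pics/s8.png

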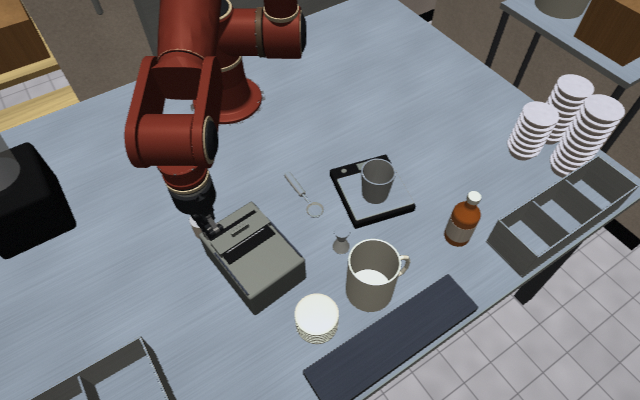

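The wrist view shows the hood edges at columns 270 and 326, where the fully shut position projects (270 and 325), and the rib is at 0.3 mm. The scene view shows the bystanders where they were and the tool clear of everything, so I'm handing in.

```bash
python3 - <<'E'
from h import *
rep(); print(manip.job_done())
E
```

```text
t 14.65 pos [ 0.551  -0.2823  0.1891] bank s,t [ 16.4 -69.5] tooly yaw 6.077951336572984 tilt [-0.001  0.001 -1.   ] F [ 0.3  0.6 -0.2] g 0.001553301922073007
the job is handed in; nothing more can be done
None
```

The printer has its new address: the switches stand on, off, on, on, off, off, and the hood is shut over them again. I handed in at about 14.7 s of the 58 s allowed; no verdict is reported.

- **What I did:** I pushed the hood back to its end stop, with the rib measured at 75 mm. Switches 1 and 2 started on and 3 to 6 off, so I set 3 and 4 on together and then 2 off. I shut the hood by pushing the back of its rib.
- **Switches:** before shutting, all six tabs measured within about 0.2 mm of their end positions. They are hidden once the hood is shut, so this was my last check of them.
- **Hood:** after shutting, the rib measured 0.3 mm from fully shut, and the hood edges sat within a pixel of where they should.
- **Bystanders and contact:** in the scene camera picture the bystanders look unmoved. The paper roll, jigger and cup also measured the same within the camera error of about 1 cm. The arm was clear of everything, with no more than noise on the force reading.
- **Disagreements:** the pinpoint network was uncertain on some switch tips, with missed or stray reports. I relied on the white tab positions in the picture instead, which matched the known layout.

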